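# Open the holding box and cover the pot inside

## Robot

A 7-joint arm with a two-finger parallel gripper is mounted at the origin on the work surface. World frame = base frame: x ahead of the robot, y to its left, z up, the work surface at z = 0. Lengths are in m, angles in degrees, forces in N, time in s.
With the tool pointing down it reaches from about 0.425 to 1.025 m from the base axis. Payload 3.6 kg.
Tool frame: the origin (TCP) lies on the front face of the gripper's body, between the roots of the fingers; the fingertips stand 73 mm ahead of it and the grasp point (between the pads) lies 54 mm ahead of it; z points along the fingers, y is the line along which they close (so a half turn about z gives the same grasp; the last joint's range is limited). The gripper opens to 85 mm and grips with 20 to 120 N. Pads are 22 mm wide; open, the fingers measure 114 mm over their backs; the gripper's body (76 mm by 85 mm) begins 54 mm behind the grasp point. The pads swing forward as they close: fully open they stand 13 mm farther back than shut.
Start: joints at [58.814, 33.873, 2.773, 92.16, -1.908, 54.013, -1.931], TCP at [0.316, -0.653, 0.304] pointing down, gripper open.
Joint ranges: [-153.93, 153.93], [-27.13, 128.08], [-72.61, 78.16], [10.71, 143.7], [-87.88, 267.88], [4.46, 118.87], [-176.78, 176.78]. Speed limits (degrees/s): [147.25, 147.25, 180, 180, 180, 180, 180].

## Interface

Orientations are given as a 3x3 rotation matrix whose columns are the frame's x, y, z axes.
In Python, from plant import sense, eyes, ctrl gives the robot as it stands. The module is installed in compiled form; this text tells all that it offers.
- The arm moves only by the tool step_arm, never from a script. Its arguments are lists of equal length, an entry for each row: "delta_pos": the shift along the world's x, y, z in mm, a list of three; "dr": the turn, a rotation vector about the world's x, y, z in degrees, a list of three; "claw": the finger opening in mm, from 0 to 85.4. A call has 1 to 20 rows; each row is the pose to reach, as a shift and turn from the pose commanded when the call began; what a row does not reach only later rows make up. A row lasts 1/8 s, in which the tool goes at most 62.5 mm and 10.7 degrees, less where a joint would pass 70% of its speed; a pose out of reach is approached as far as the arm can. A call with a gripper value outside its range is refused whole. The fingers move at their own pace and stop on an object; the grip force is fixed at half the most. Time passes only in rows, so rows that repeat a pose let the fingers close. It gives the time, the measured TCP pose, the force, the opening and the grip force at its end, in the units of the state.
- sense(): the state, without advancing time (a new reading comes with each control period).
- eyes.camera(name): name is "side" or "top"; returns a dict with "img" (384x512x3 uint8, blue, green, red), "camera_matrix" (3x3 intrinsics, pixels), "R" (3x3) and "t" (3): a world point X has camera coordinates R X + t. Camera axes: x right, y down, z forward; pixel columns grow to the right and rows downward; lengths in m; the calibration is good to about 2 mm. A picture is of the moment at which its call begins. There is no depth.
- ctrl.hand_in(): hands the job in; it is judged then, once.
The state is a dict: "clock": time; "joint_pos": joint angles; "dq": joint speeds; "joint_efforts": joint torques, N m; "tcp_pos": TCP position; "tcp_rot": TCP orientation; "contact_force": force on the tool from outside, world axes, zero at the start; "torque": the same for the moment, N m; "gripper_width": opening from 0.0 (shut) to 1.0 (fully open); "grip_force": force on a finger pad.
Only numpy, scipy, OpenCV 4.12 (cv2) and the standard library are available. Lean on these libraries where they do the work, as an engineer would, in place of code of your own. Each camera call takes 0.05 s, during which the arm holds its last target. There are 200 camera calls.

## Task

Lift the hinged lid of the blue holding box all the way back until it rests on its stop by itself, without letting it slam. Then take the pot's cover from the sloping draining stand and set it gently on the pot inside the box, so that it sits level and fully down in the rim; leave the box open with the pot standing in it, and leave the other things on the table where they are.

Things in the scene. Friction and masses are not known exactly. Their poses are not given: they have to be found in the camera images.
- box: holding box with an open top under its hinged lid: 190 (x) x 200 (y) x 125 mm high, blue walls and floor 8 mm thick, fixed to the table. Origin at the centre of its underside; its front faces its own -x (towards the robot), the hinge runs along its +x top edge
- lid (a joint): hinge of the box's white lid (a plate 190 x 200 x 8 mm, 0.3 kg): 0 rad shut and level, grows as the front edge goes up and back, 1.75 rad (100 degrees) is its stop, leaning back, where it stays by itself; let go below about 1.5 rad it falls shut
- lid_hinge (a point): point on the hinge axis at the middle of the box's far (+x) top edge, 125 mm above the table; the axis runs along the point's y; the point turns with the lid
- lid_handle (a point): middle of the black bar handle on the lid (round bar along the lid's y, 100 mm long, 11 mm thick). It stands on the lid's top face, 160 mm from the hinge and 43 mm above the lid's lower face, 35 mm clear of the top face. The point turns with the lid: its z is the lid's normal, its x points from the handle towards the hinge
- pot: round steel insert pot without handles, 128 mm outside diameter, 75 mm tall, wall 3 mm (122 mm inside the rim), standing loose in the box on its 8 mm floor, hidden until the lid is open. Origin at the centre of its underside, z up
- pot_rim (a point): centre of the pot's mouth, at rim height (75 mm above the pot's underside)
- stand: fixed draining stand: a grey board 150 mm wide that slopes at 35 degrees, rising away from the robot (towards its own +x), with a 14 mm ledge at its low edge, on a dark base 200 x 150 mm. Origin under the middle of the base's front (-x) edge, yaw about z
- cover: the pot's aluminium cover, 136 mm diameter, 0.22 kg: a 6 mm disc (z = 10 to 16 mm) over a round step 112 mm across, 10 mm deep, that drops inside the rim. It starts on the stand's sloping board, top side up, tilted 35 degrees towards the robot. Origin at the centre of the step's underside (10 mm below the rim when seated), z along its normal, out of the top, y along the handle
- cover_grip (a point): centre of the cover's black bar handle, 41 mm along the cover's z from its origin; the bar is 92 mm long (cover's y), 16 mm wide (x, to be pinched), 18 mm high (z from 32 to 50 mm), on two posts with a gap beneath. Axes as the cover's
- pepper_jar: amber glass pepper jar with a red cap, 48 mm diameter, about 85 mm tall; a bystander; origin at the centre of its underside
- mug: white mug, 80 mm diameter, 90 mm tall; a bystander; origin at the centre of its underside
- sauce_bottle: amber sauce bottle with a yellow label and a red cap, 60 mm diameter, 200 mm tall; a bystander; origin at the centre of its underside
- squeezer: yellow squeeze bottle with a pointed nozzle, 60 mm diameter, 190 mm tall; a bystander; origin at the centre of its underside
- tub: open blue plastic tub, 90 x 140 x 50 mm; a bystander; origin at the centre of its underside
- bowl: blue bowl, 140 mm diameter, 60 mm tall; a bystander; origin at the centre of its underside
- spatula: spatula lying on the green cutting board; a bystander
Not all that is in view belongs to the job. What is meant by the cover is not orange or yellow, and is the larger of those in its own colour.

How it is judged (in metres and radians):
On the way, in this order (a step that is already met when the one before it is completed fails the run):
1. the lid is open on its stop (hinge above 1.67 rad) before the cover is on the pot (value of joint lid above 1.67 rad), for 0.3 s.
2. the cover is seated on the pot: within 10 mm of the rim's centre, its origin 61 to 69 mm above the pot's underside, within 0.045 rad of level (horizontal distance between cover and pot_rim below 0.01 m and z of cover in the frame of pot between 0.061 and 0.069 m and angle between cover's own z axis and vertical below 0.045 rad), for 0.2 s.
At the end, for the whole second after the job is handed in: Lid open on its stop (over 1.67 rad); cover within 10 mm of the rim centre, origin 61-69 mm above the pot's underside, level within 0.045 rad, still (0.02 m/s, 0.2 rad/s); pot upright (0.05 rad), underside under 20 mm above the box's, within 50 mm of box centre (all of step 2 and value of joint lid above 1.67 rad and angle between pot's own z axis and vertical below 0.05 rad and horizontal distance between pot and box below 0.05 m and z of pot in the frame of box below 0.02 m and linear speed of cover below 0.02 m/s and angular speed of cover below 0.2 rad/s); the robot touches nothing.
It fails at once if a bystander (jar, mug, sauce bottle, squeeze bottle, tub, bowl or spatula) is moved more than 30 mm (distance of any of pepper_jar, mug, sauce_bottle, squeezer, tub, bowl, spatula from where it was at the start of the episode above 0.03 m).
It fails at once if the lid slams: it turns faster than 4 rad/s either way (velocity of joint lid above 4 rad/s or velocity of joint lid below -4 rad/s).
It fails at once if the cover is dropped or thrown: faster than 0.5 m/s while the fingers do not touch it (linear speed of cover above 0.5 m/s and contact force between the fingers and cover below 0.05 N).
It fails at once if the pot is tipped by more than 0.35 rad (angle between pot's own z axis and vertical above 0.35 rad).
It also fails if it takes over 61 s, if anything falls off the work surface, if the arm or the gripper's body presses on something with over 40 N, if the wrist force passes 120 N, or if a joint passes its speed limit or range.

## Working session

There is one attempt and no reset: what is moved stays moved. The work goes in short steps, Python scripts to look and compute and a tool call to move; the robot and the scene stay as the last step left them, time stands still between calls to the robot, and variables do not carry over. Pictures are saved under pics/ and viewed, at most 10 in all, crops included, and the job is handed in when it is done.

Besides the shell and the picture viewer there is one more tool, called after "Request:" by a JSON object that holds its "name" and its "arguments", one argument or row to a line. step_arm: Moves the arm, as the interface text tells. Its arguments: {"type":"object","properties":{"delta_pos":{"type":"array"},"dr":{"type":"array"},"claw":{"type":"array"}},"required":["delta_pos","dr","claw"]}

```bash
mkdir -p pics; cat > h.py <<'E'
import numpy as np, cv2
from plant import sense, eyes, ctrl
def shot(n, f, crop=None, s=1):
    c=eyes.camera(n); im=c["img"]
    np.savez(f"cal_{n}.npz",K=c["camera_matrix"],R=c["R"],t=c["t"])
    cv2.imwrite(f"pics/{f}_raw.png",im)
    if crop: x0,y0,x1,y1=crop; im=im[y0:y1,x0:x1]
    if s!=1: im=cv2.resize(im,None,fx=s,fy=s,interpolation=cv2.INTER_CUBIC)
    cv2.imwrite(f"pics/{f}.png",im)
def cal(n):
    d=np.load(f"cal_{n}.npz"); return d["K"],d["R"],d["t"].ravel()
def proj(n,X):
    K,R,t=cal(n); p=(K@(R@np.atleast_2d(X).T+t[:,None])).T; return p[:,:2]/p[:,2:]
def ray(n,uv):
    K,R,t=cal(n); d=R.T@np.linalg.inv(K)@np.array([*uv,1.]); return -R.T@t,d/np.linalg.norm(d)
def atz(n,uv,z):
    o,d=ray(n,uv); return o+d*(z-o[2])/d[2]
def tri(a,b):  # a side uv, b top uv
    o1,d1=ray("side",a); o2,d2=ray("top",b)
    s=np.linalg.lstsq(np.c_[d1,-d2],o2-o1,rcond=None)[0]
    p,q=o1+s[0]*d1,o2+s[1]*d2; return (p+q)/2,np.linalg.norm(p-q)
E
python3 - <<'E'
from h import *
shot("side","s0",s=1.5);shot("top","t0",s=1.5)
for n in("side","top"):
    K,R,t=cal(n);print(n,-R.T@t,R[2],K[0,0])
s=sense();print(s)
E
```

```text
side [0.30850052 0.93104969 0.99626532] [ 0.18290606 -0.73478397 -0.65317524] 418.90534144508496
top [ 0.32949817 -0.00263106  1.17899493] [ 0.20013473 -0.0337871  -0.97918564] 373.76808528984077
{'clock': 0.1, 'joint_pos': array([58.81389924, 33.92265561,  2.76557527, 92.22859565, -1.90860762,
       54.01298433, -1.92902294]), 'dq': array([ 0.04594348, -0.15582572,  0.03978828, -0.18375282, -0.02718726,
        0.05381114,  0.01178145]), 'joint_efforts': array([ 4.21759469e-03, -5.49996006e+01,  1.55298796e+00, -1.98824483e+01,
        9.68231179e-03,  3.79972451e-03, -2.23388599e-05]), 'tcp_pos': array([ 0.31564896, -0.6520143 ,  0.30282968]), 'tcp_rot': array([[ 9.00039655e-01,  4.35806912e-01, -9.76905408e-04],
       [ 4.35807999e-01, -9.00037827e-01,  1.81636206e-03],
       [-8.76686785e-05, -2.06054107e-03, -9.99997873e-01]]), 'contact_force': array([ 0.17071162,  0.49574937, -0.20548497]), 'torque': array([-0.00033166,  0.0059723 , -0.00140326]), 'grip_force': 0.0, 'gripper_width': 1.0037126035371142}
```

View pics/s0.png

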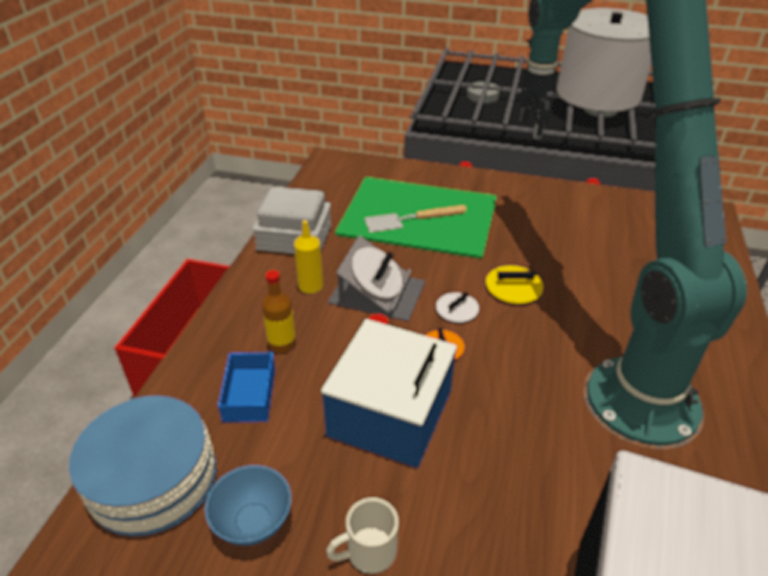

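View pics/t0.png

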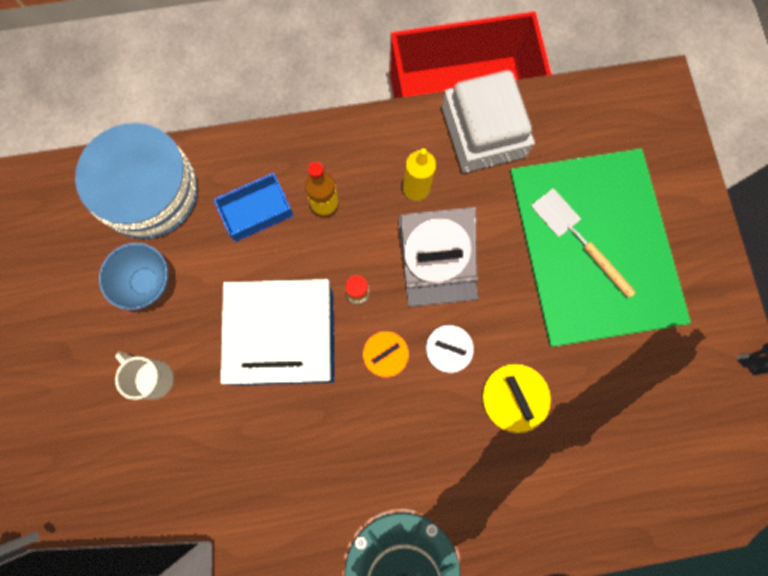

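Side view shows the box at about (390,390) and the stand with its cover at about (378,275). In the top view the lid is at (275,332), its handle at (272,364), and the cover at (438,250). I'll enlarge both for measuring.

```bash
python3 - <<'E'
import cv2
for f,(x0,y0,x1,y1),s in(("s0",(205,150,325,315),3.6),("t0",(140,130,330,265),4.2)):
    im=cv2.imread(f"pics/{f}_raw.png")[y0:y1,x0:x1]
    cv2.imwrite(f"pics/{f}c.png",cv2.resize(im,None,fx=s,fy=s,interpolation=cv2.INTER_CUBIC))
E
```

```text
(no output)
```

View pics/s0c.png

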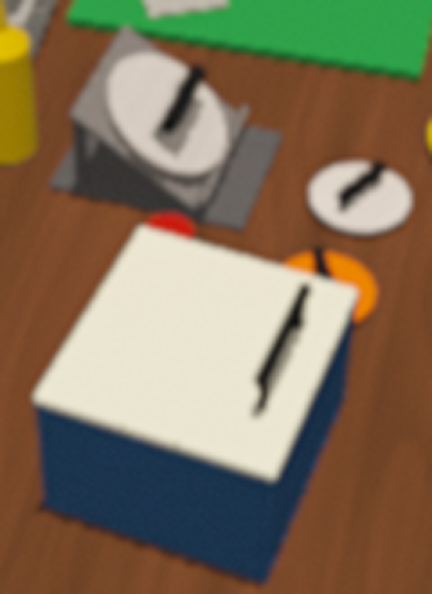

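View pics/t0c.png

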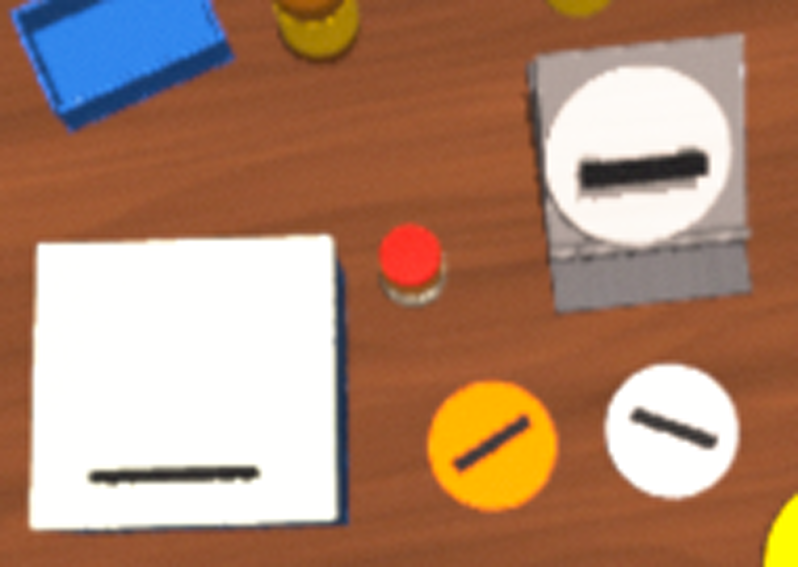

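The side crop shows the lid corners at (140,227), (357,289), (275,480), (35,398) and the cover handle from (200,70) to (165,132). The top crop has the lid corners at (37,243), (331,236), (338,522), (31,527) and the cover handle from (582,173) to (707,162).

```bash
cat >> h.py <<'E'
def sc(p,x0,y0,s): return np.array([x0+(p[0]+.5)/s-.5,y0+(p[1]+.5)/s-.5])
S=lambda *p: sc(p,205,150,3.6)
T=lambda *p: sc(p,140,130,4.2)
E
python3 - <<'E'
from h import *
np.set_printoptions(precision=4,suppress=True)
L={"far-y":((140,227),(331,236)),"near-y":((357,289),(338,522)),"near+y":((275,480),(31,527)),"far+y":((35,398),(37,243)),
"h-y":((305,288),(258,472)),"h+y":((263,383),(92,476)),"g-y":((200,70),(707,162)),"g+y":((165,132),(582,173)),
"stand top-y":((125,25),(743,37)),"stand top+y":((73,110),(533,57)),"base near-y":((281,130),(750,291)),"base near+y":((240,226),(558,311)),
"discc":((167,115),(638,156))}
for k,(a,b) in L.items(): print(k,*tri(S(*a),T(*b)))
E
```

```text
far-y [0.5695 0.0505 0.1336] 0.0009800634390315533
near-y [0.3805 0.0742 0.1325] 0.0027297602624098
near+y [0.4078 0.274  0.1307] 0.0024394855221728925
far+y [0.5958 0.2484 0.1339] 0.004023096380171581
h-y [0.4175 0.1175 0.1668] 0.000729449679592194
h+y [0.4299 0.2218 0.1698] 0.0033504368900468358
g-y [ 0.5865 -0.22    0.0964] 0.0034089779962762712
g+y [ 0.5972 -0.132   0.0847] 0.0009293021166950091
stand top-y [ 0.6735 -0.2619  0.1047] 0.0004312986821824368
stand top+y [ 0.6803 -0.1096  0.1116] 0.0010272444117647454
base near-y [ 0.5047 -0.2491  0.0133] 0.0013264325625871438
base near+y [ 0.5142 -0.1039  0.0078] 0.0014002766350266966
discc [ 0.6072 -0.1766  0.0684] 0.0008157090170409289
```

Request:
{"name": "step_arm", "arguments": {
  "delta_pos": [
    [184,400,36],
    [184,400,36],
    [184,400,36],
    [184,400,36],
    [184,400,36],
    [184,400,36],
    [184,400,36],
    [108,823,16],
    [108,823,16],
    [108,823,16],
    [108,823,16],
    [108,823,16],
    [108,823,16],
    [108,823,16],
    [108,823,16],
    [108,823,16],
    [108,823,16]
  ],
  "dr": [
    [0,0,10],
    [0,0,20],
    [0,0,30],
    [0,0,40],
    [0,0,50],
    [0,0,56.7],
    [0,0,56.7],
    [0,0,56.7],
    [0,0,56.7],
    [0,0,56.7],
    [0,0,56.7],
    [0,0,56.7],
    [0,0,56.7],
    [0,0,56.7],
    [0,0,56.7],
    [0,0,56.7],
    [0,0,56.7]
  ],
  "claw": [50,50,50,50,50,50,50,50,50,50,50,50,50,50,50,50,50]
}}

```text
clock: 2.22
tcp_pos: [0.4241, 0.1685, 0.3196]
tcp_rot: [[0.133, 0.991, -0.001], [0.991, -0.133, -0.001], [-0.001, -0.0, -1.0]]
contact_force: [0.1, 1.0, -0.3]
gripper_width: 0.581
grip_force: 0.0
```

Request:
{"name": "step_arm", "arguments": {
  "delta_pos": [
    [0,1,-50],
    [0,1,-75],
    [0,1,-97],
    [0,1,-97],
    [0,1,-97],
    [0,1,-97],
    [0,1,-97],
    [0,1,-97],
    [0,1,-97]
  ],
  "dr": [
    [0,0,0],
    [0,0,0],
    [0,0,0],
    [0,0,0],
    [0,0,0],
    [0,0,0],
    [0,0,0],
    [0,0,0],
    [0,0,0]
  ],
  "claw": [50,50,50,50,0,0,0,0,0]
}}

```text
clock: 3.35
tcp_pos: [0.4241, 0.1714, 0.2239]
tcp_rot: [[0.131, 0.991, 0.001], [0.991, -0.131, -0.0], [-0.0, 0.001, -1.0]]
contact_force: [-1.4, -0.6, 6.3]
gripper_width: 0.107
grip_force: 58.5
```

```bash
python3 - <<'E'
import numpy as np
psi=np.radians(-7.5); ex=np.array([np.cos(psi),np.sin(psi),0]); ez=np.array([0,0,1.]); ey=np.cross(ez,ex)
def tcp(th,N=100):
    h=ex*(-.16*np.cos(th)+.043*np.sin(th))+ez*(.16*np.sin(th)+.043*np.cos(th))
    tau=np.radians(25)*th/np.radians(100)
    return 1000*(h+.0545*(ex*np.sin(tau)+ez*np.cos(tau))), np.degrees(tau)*ey
p0,_=tcp(0)
for th in np.r_[np.arange(4,101,4),101,102]:
    p,r=tcp(np.radians(th)); print(th,[round(float(v)) for v in p-p0],[round(float(v),1) for v in r])
E
```

```text
4 [4, -1, 11] [0.1, 1.0, -0.0]
8 [9, -1, 22] [0.3, 2.0, -0.0]
12 [15, -2, 32] [0.4, 3.0, -0.0]
16 [22, -3, 42] [0.5, 4.0, -0.0]
20 [29, -4, 52] [0.7, 5.0, -0.0]
24 [37, -5, 61] [0.8, 5.9, -0.0]
28 [45, -6, 70] [0.9, 6.9, -0.0]
32 [54, -7, 78] [1.0, 7.9, -0.0]
36 [64, -8, 85] [1.2, 8.9, -0.0]
40 [74, -10, 92] [1.3, 9.9, -0.0]
44 [84, -11, 98] [1.4, 10.9, -0.0]
48 [95, -13, 103] [1.6, 11.9, -0.0]
52 [107, -14, 108] [1.7, 12.9, -0.0]
56 [118, -16, 112] [1.8, 13.9, -0.0]
60 [130, -17, 115] [2.0, 14.9, -0.0]
64 [142, -19, 118] [2.1, 15.9, -0.0]
68 [155, -20, 119] [2.2, 16.9, -0.0]
72 [167, -22, 120] [2.3, 17.8, -0.0]
76 [179, -24, 120] [2.5, 18.8, -0.0]
80 [192, -25, 119] [2.6, 19.8, -0.0]
84 [204, -27, 117] [2.7, 20.8, -0.0]
88 [216, -28, 114] [2.9, 21.8, -0.0]
92 [228, -30, 111] [3.0, 22.8, -0.0]
96 [240, -32, 107] [3.1, 23.8, -0.0]
100 [251, -33, 102] [3.3, 24.8, -0.0]
101 [254, -33, 101] [3.3, 25.0, -0.0]
102 [257, -34, 99] [3.3, 25.3, -0.0]
```

Request:
{"name": "step_arm", "arguments": {
  "delta_pos": [
    [4,-1,11],
    [9,-1,22],
    [15,-2,32],
    [22,-3,42],
    [29,-4,52],
    [37,-5,61],
    [45,-6,70],
    [54,-7,78],
    [64,-8,85],
    [74,-10,92]
  ],
  "dr": [
    [0.1,1,0],
    [0.3,2,0],
    [0.4,3,0],
    [0.5,4,0],
    [0.7,5,0],
    [0.8,5.9,0],
    [0.9,6.9,0],
    [1.0,7.9,0],
    [1.2,8.9,0],
    [1.3,9.9,0]
  ],
  "claw": [0,0,0,0,0,0,0,0,0,0]
}}

```text
clock: 4.6
tcp_pos: [0.4947, 0.1621, 0.315]
tcp_rot: [[0.129, 0.975, -0.18], [0.992, -0.127, 0.022], [-0.001, -0.181, -0.983]]
contact_force: [-4.8, 1.0, 2.1]
gripper_width: 0.106
grip_force: 58.4
```

Request:
{"name": "step_arm", "arguments": {
  "delta_pos": [
    [10,-1,6],
    [21,-3,11],
    [33,-4,16],
    [44,-6,20],
    [56,-7,23],
    [68,-9,26],
    [81,-10,27],
    [93,-12,28],
    [105,-14,28],
    [118,-15,27],
    [130,-17,25],
    [142,-18,22],
    [154,-20,19],
    [166,-22,15],
    [177,-23,10],
    [180,-23,9],
    [180,-23,9]
  ],
  "dr": [
    [0.1,1,0],
    [0.3,2,0],
    [0.4,3,0],
    [0.5,4,0],
    [0.7,5,0],
    [0.8,6,0],
    [0.9,7,0],
    [1.0,7.9,0],
    [1.2,8.9,0],
    [1.3,9.9,0],
    [1.4,10.9,0],
    [1.6,11.9,0],
    [1.7,12.9,0],
    [1.8,13.9,0],
    [2.0,14.9,0],
    [2.0,15.1,0],
    [2.0,15.1,0]
  ],
  "claw": [0,0,0,0,0,0,0,0,0,0,0,0,0,0,0,0,0]
}}

```text
clock: 6.72
tcp_pos: [0.677, 0.1378, 0.3265]
tcp_rot: [[0.13, 0.896, -0.426], [0.992, -0.118, 0.055], [-0.001, -0.429, -0.903]]
contact_force: [-2.7, -2.2, 7.1]
gripper_width: 0.102
grip_force: 63.3
```

```bash
python3 - <<'E'
from h import *
shot("side","s1",(200,90,360,250),3.6);shot("top","t1",(100,110,300,260),4)
E
```

```text
(no output)
```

View pics/s1.png

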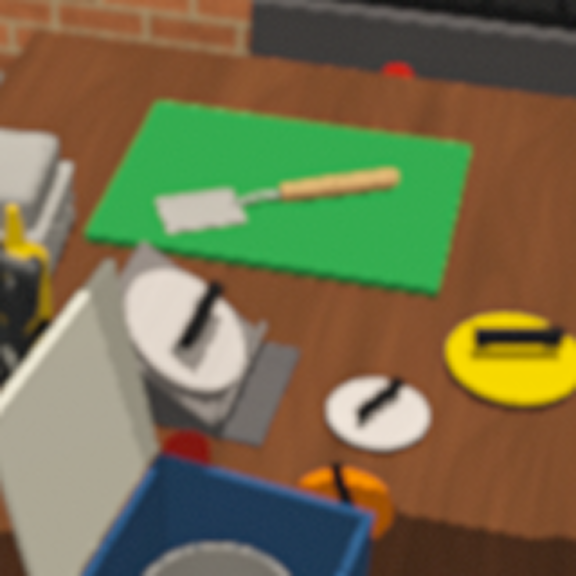

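Side view shows the lid standing fully back on the hinge (top edge at (110,265) in the crop), with the pot visible at (215,565). I'll nudge the lid onto its stop, part the fingers a little, and back off along the tool axis.

Request:
{"name": "step_arm", "arguments": {
  "delta_pos": [
    [3,0,-1],
    [4,0,-2],
    [4,0,-2],
    [4,0,-2],
    [4,0,-2],
    [4,0,-2],
    [4,0,-2],
    [14,-1,19],
    [25,-3,42],
    [47,-5,88],
    [60,-7,110],
    [60,-7,110],
    [60,-7,110]
  ],
  "dr": [
    [0,0,0],
    [0,0,0],
    [0,0,0],
    [0,0,0],
    [0,0,0],
    [0,0,0],
    [0,0,0],
    [0,0,0],
    [0,0,0],
    [0,0,0],
    [0,0,0],
    [0,0,0],
    [0,0,0]
  ],
  "claw": [0,0,0,22,22,22,22,22,22,22,22,22,22]
}}

```text
clock: 8.45
tcp_pos: [0.7375, 0.1313, 0.4319]
tcp_rot: [[0.13, 0.896, -0.424], [0.992, -0.118, 0.055], [-0.001, -0.428, -0.904]]
contact_force: [-0.6, 0.4, -0.4]
gripper_width: 0.259
grip_force: 0.0
```

```bash
python3 - <<'E'
from h import *
shot("side","s2",(195,140,320,310),3.5);shot("top","t2",(120,110,330,260),3.8)
im=[cv2.imread(f"pics/{f}.png") for f in("s2","t2")]
print([i.shape for i in im])
psi=np.radians(-3.5);b=np.radians(35)
ex=np.array([np.cos(psi),np.sin(psi),0]);ez=np.array([0,0,1]);n=-np.sin(b)*ex+np.cos(b)*ez
s=sense();print(s["tcp_pos"],s["tcp_rot"],n)
E
```

```text
[(595, 438, 3), (570, 798, 3)]
[0.73708963 0.13136889 0.43185334] [[ 1.29438900e-01  8.95828383e-01 -4.25131838e-01]
 [ 9.91586922e-01 -1.17359424e-01  5.46089837e-02]
 [-9.72949914e-04 -4.28623698e-01 -9.03482584e-01]] [-0.5725066   0.035016    0.81915204]
```

View pics/s2.png

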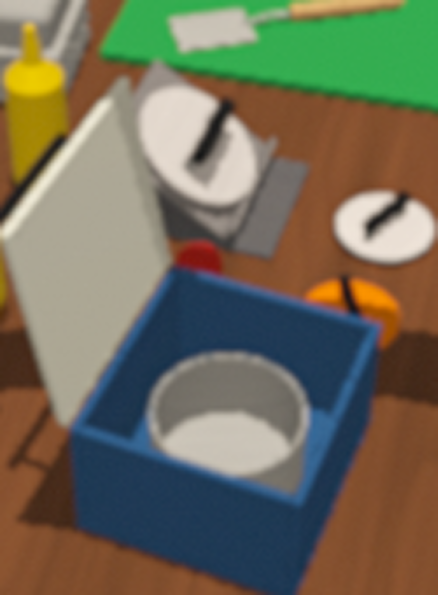

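View pics/t2.png

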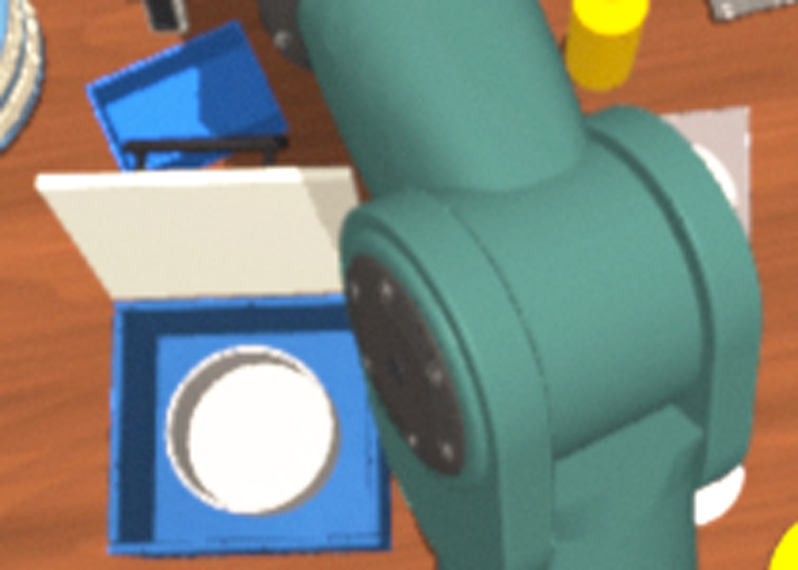

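Side view: the lid stands open by itself, and the pot rim spans x 147–309 with its top at y 352. Top view: the rim spans x 165–337, y 346–515. I'll fit the circles from these numbers.

```bash
python3 - <<'E'
from h import *
from scipy.optimize import least_squares
np.set_printoptions(precision=4,suppress=True)
a=np.linspace(0,2*np.pi,360)
def circ(c,r,n):
    n=n/np.linalg.norm(n);u=np.cross([0,1,0],n);u/=np.linalg.norm(u);v=np.cross(n,u)
    return c+r*(np.cos(a)[:,None]*u+np.sin(a)[:,None]*v)
def ext(n,P):
    p=proj(n,P); return np.r_[p.min(0),p.max(0)]  # umin vmin umax vmax
s2=lambda x,y: sc((x,y),195,140,3.5); t2=lambda x,y: sc((x,y),120,110,3.8)
ob=np.r_[s2(147,352),s2(309,0)[0], t2(165,346),t2(337,515)]
def f(c):
    P=circ(c,.064,np.array([0,0,1.])); s=ext("side",P);t=ext("top",P); return np.r_[s[:3],t]-ob
r=least_squares(f,[.48,.16,.083]);print("rim",r.x,r.fun)
r=least_squares(lambda c:f(np.r_[c,.083]),[.48,.16]);print("rim z fixed",r.x,r.fun)
psi=np.radians(-3.5);b=np.radians(35)
ex=np.array([np.cos(psi),np.sin(psi),0]);n=-np.sin(b)*ex+np.cos(b)*np.array([0,0,1])
ob2=np.r_[S(107,52),S(228,178),T(545,65),T(732,247)]
def g(c):
    P=np.r_[circ(c,.068,n),circ(c-.006*n,.068,n)]; return np.r_[ext("side",P),ext("top",P)]-ob2
r=least_squares(g,[.607,-.176,.068]);print("disc top",r.x,r.fun,"grip",r.x+.025*n)
E
```

```text
rim [0.4883 0.1644 0.0851] [ 0.9701 -0.0743 -0.276   0.6216  0.2097 -1.006  -0.7966]
rim z fixed [0.4885 0.1642] [ 0.9337  0.3544 -0.3698  0.8313  0.2558 -0.8792 -0.8327]
disc top [ 0.6036 -0.1761  0.0732] [ 0.0054  0.4369 -0.1818 -0.6424  0.0385  0.5111 -0.1183 -0.3063] grip [ 0.5893 -0.1752  0.0937]
```

```bash
cat >> h.py <<'E'
from scipy.spatial.transform import Rotation as Ro
def tool(psi,tau):  # yaw deg, tau deg tilt of body away (+x) ; tool y along rotated ex
    R0=np.array([[0,1,0],[1,0,0],[0,0,-1.]])
    return Ro.from_euler("ZY",[psi,tau],degrees=True).as_matrix()@R0
def dmove(pc,p,Rt,Rc=None):
    Rc=sense()["tcp_rot"] if Rc is None else Rc
    return np.round((np.array(p)-pc)*1000,1),np.round(Ro.from_matrix(Rt@Rc.T).as_rotvec(degrees=True),2)
E
python3 - <<'E'
from h import *
n=tool(-3.5,-35);print(n)
pc=np.array([.738,.131,.434]); g=np.array([.5589,-.1736,.1377]); nn=-n[:,2]
for k,p,t in(("B",[.56,-.12,.40],0),("C",g+.1*nn,-35),("G",g,-35)): print(k,*dmove(pc,p,tool(-3.5,t)))
E
```

```text
[[ 6.10485395e-02  8.17624161e-01  5.72506601e-01]
 [ 9.98134798e-01 -5.00080360e-02 -3.50160038e-02]
 [-3.46944695e-18  5.73576436e-01 -8.19152044e-01]]
B [-178. -251.  -34.] [ -2.36 -25.27   3.88]
C [-236.4 -301.1 -214.4] [ -5.71 -60.12   3.6 ]
G [-179.1 -304.6 -296.3] [ -5.71 -60.12   3.6 ]
```

Request:
{"name": "step_arm", "arguments": {
  "delta_pos": [
    [-5,-60,10],
    [-20,-120,10],
    [-60,-165,0],
    [-110,-205,-10],
    [-160,-240,-30],
    [-200,-265,-60],
    [-215,-280,-110],
    [-226,-290,-160],
    [-236,-301,-212],
    [-236,-301,-212],
    [-236,-301,-212],
    [-236,-301,-212]
  ],
  "dr": [
    [-0.5,-6,0.9],
    [-1,-13,1.8],
    [-1.7,-19,2.8],
    [-2.4,-25.3,3.9],
    [-3.2,-34,3.8],
    [-4.1,-43,3.7],
    [-4.9,-52,3.7],
    [-5.7,-60.1,3.6],
    [-5.7,-60.1,3.6],
    [-5.7,-60.1,3.6],
    [-5.7,-60.1,3.6],
    [-5.7,-60.1,3.6]
  ],
  "claw": [45,45,45,45,45,45,45,45,45,45,45,45]
}}

```text
clock: 10.05
tcp_pos: [0.4966, -0.1856, 0.2432]
tcp_rot: [[0.095, 0.9, 0.424], [0.989, -0.038, -0.14], [-0.11, 0.433, -0.895]]
contact_force: [0.3, -1.2, -1.4]
gripper_width: 0.525
grip_force: 0.0
```

```bash
python3 - <<'E'
from h import *
s=sense();print(s["clock"],s["tcp_pos"],s["joint_pos"],s["dq"])
g=np.array([.5589,-.1736,.1377]);print(dmove(s["tcp_pos"],g,tool(-3.5,-35)))
E
```

```text
10.05 [ 0.49658455 -0.18561113  0.24320633] [ 47.85136009  26.08666733 -42.19682019 132.48236177  90.88476081
  19.6089251  -77.32529989] [  32.67979427   28.81314655  -41.60985726   14.86137133  124.52371698
   16.91486113 -112.19713647]
(array([  62.3,   12. , -105.5]), array([ 5.58, -9.62,  2.5 ]))
```

Request:
{"name": "step_arm", "arguments": {
  "delta_pos": [
    [0,0,0],
    [0,0,0]
  ],
  "dr": [
    [0,0,0],
    [0,0,0]
  ],
  "claw": [45,45]
}}

```text
clock: 10.3
tcp_pos: [0.4973, -0.1857, 0.244]
tcp_rot: [[0.096, 0.901, 0.423], [0.989, -0.04, -0.14], [-0.109, 0.432, -0.895]]
contact_force: [0.3, 0.3, 0.2]
gripper_width: 0.53
grip_force: 0.0
```

```bash
python3 - <<'E'
from h import *
s=sense();print(s["clock"],s["tcp_pos"],s["joint_pos"],s["dq"])
g=np.array([.5589,-.1736,.1377]);print(dmove(s["tcp_pos"],g+np.array([-.0573,.0035,.082]),tool(-3.5,-35)))
E
```

```text
10.3 [ 0.4972793  -0.18568628  0.24399442] [ 47.77208741  26.00420881 -42.1026327  132.33454644  90.09971573
  19.53977707 -76.63784724] [-0.65417279 -0.80342232  0.17729278 -1.02216869  0.78452327  0.08673602
 -0.91604621]
(array([  4.3,  15.6, -24.3]), array([ 5.52, -9.68,  2.56]))
```

Request:
{"name": "step_arm", "arguments": {
  "delta_pos": [
    [15,5,-15],
    [30,14,-25],
    [33,14,-40],
    [33,14,-40],
    [33,14,-40],
    [33,14,-40]
  ],
  "dr": [
    [2,-4,1],
    [5.5,-9.7,2.5],
    [5.5,-9.7,2.5],
    [5.5,-9.7,2.5],
    [5.5,-9.7,2.5],
    [5.5,-9.7,2.5]
  ],
  "claw": [45,45,45,45,45,45]
}}

```text
clock: 11.05
tcp_pos: [0.5308, -0.1718, 0.205]
tcp_rot: [[0.061, 0.817, 0.574], [0.998, -0.048, -0.038], [-0.003, 0.575, -0.818]]
contact_force: [-0.1, -0.5, 0.1]
gripper_width: 0.527
grip_force: 0.0
```

```bash
python3 - <<'E'
from h import *
s=sense();print(s["clock"],s["tcp_pos"],s["joint_pos"],s["dq"])
g=np.array([.5589,-.1736,.1377]);n=-tool(-3.5,-35)[:,2]
for d in(.05,.02,0):print(dmove(s["tcp_pos"],g+d*n,tool(-3.5,-35)))
E
```

```text
11.05 [ 0.53082002 -0.17177328  0.20496164] [  55.75359741   38.0928093   -53.76590824  133.91524116  126.40623774
   26.90187848 -107.38324547] [ 0.22877364  0.06823335 -0.0637511   0.08433779  0.52854174  0.16350858
 -0.28721566]
(array([ -0.5,  -0.1, -26.3]), array([0.19, 0.11, 0.02]))
(array([ 16.6,  -1.1, -50.9]), array([0.19, 0.11, 0.02]))
(array([ 28.1,  -1.8, -67.3]), array([0.19, 0.11, 0.02]))
```

Request:
{"name": "step_arm", "arguments": {
  "delta_pos": [
    [0,0,-15],
    [0,0,-26],
    [8,0,-39],
    [17,-1,-51],
    [23,-1,-59],
    [28,-2,-67],
    [28,-2,-67],
    [28,-2,-67],
    [28,-2,-67]
  ],
  "dr": [
    [0,0,0],
    [0.2,0.1,0],
    [0.2,0.1,0],
    [0.2,0.1,0],
    [0.2,0.1,0],
    [0.2,0.1,0],
    [0.2,0.1,0],
    [0.2,0.1,0],
    [0.2,0.1,0]
  ],
  "claw": [45,45,45,45,45,45,45,45,45]
}}

```text
clock: 12.18
tcp_pos: [0.5582, -0.1739, 0.1371]
tcp_rot: [[0.062, 0.818, 0.572], [0.998, -0.052, -0.034], [0.002, 0.573, -0.82]]
contact_force: [-0.3, -0.2, -0.8]
gripper_width: 0.528
grip_force: 0.0
```

```bash
python3 - <<'E'
from h import *
s=sense();print(s["clock"],s["tcp_pos"],s["joint_pos"],s["contact_force"])
g=np.array([.5589,-.1736,.1377]);print(dmove(s["tcp_pos"],g,tool(-3.5,-35)))
shot("side","s3",(195,130,345,270),4)
E
```

```text
12.175 [ 0.55817735 -0.17387372  0.13710289] [  53.32185992   48.65423535  -52.83457733  131.94290089  132.44242394
   34.63465282 -108.93884062] [-0.28661222 -0.24990349 -0.76842126]
(array([0.7, 0.3, 0.6]), array([-0.13, -0.04,  0.04]))
```

View pics/s3.png

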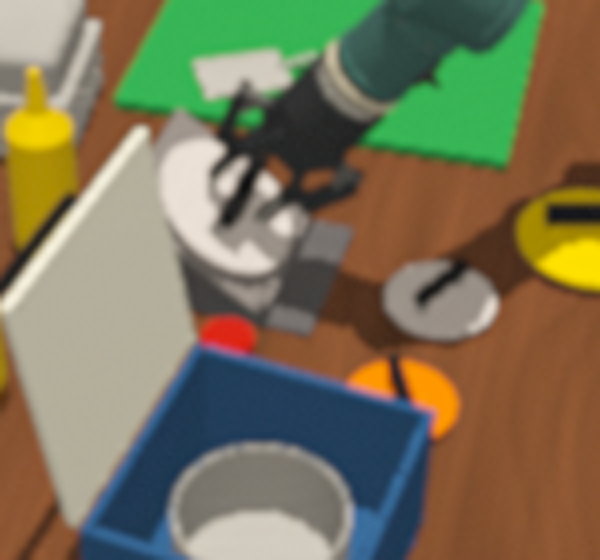

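Side view shows the open fingers straddling the cover's handle, one at (235,160) and one at (300,190), with the bar at (238,200). Closing on it.

Request:
{"name": "step_arm", "arguments": {
  "delta_pos": [
    [0,0,0],
    [0,0,0],
    [0,0,0],
    [0,0,0],
    [0,0,0]
  ],
  "dr": [
    [0,0,0],
    [0,0,0],
    [0,0,0],
    [0,0,0],
    [0,0,0]
  ],
  "claw": [5,5,5,5,5]
}}

```text
clock: 12.85
tcp_pos: [0.559, -0.174, 0.1377]
tcp_rot: [[0.062, 0.817, 0.574], [0.998, -0.051, -0.035], [0.001, 0.575, -0.818]]
contact_force: [-0.2, -1.4, 4.3]
gripper_width: 0.175
grip_force: 59.6
```

Request:
{"name": "step_arm", "arguments": {
  "delta_pos": [
    [-6,0,8],
    [-14,1,20],
    [-23,1,40],
    [-28,3,65],
    [-32,4,90],
    [-36,6,115],
    [-40,8,140],
    [-44,9,172],
    [-44,9,172],
    [-44,9,172],
    [-44,9,172],
    [-44,9,172]
  ],
  "dr": [
    [0,0,0],
    [0,0,0],
    [0.1,2,0],
    [0.4,7,0],
    [0.8,13,0],
    [1.2,19,0],
    [1.5,25,0],
    [1.9,31,0],
    [2.1,34.9,0],
    [2.1,34.9,0],
    [2.1,34.9,0],
    [2.1,34.9,0]
  ],
  "claw": [5,5,5,5,5,5,5,5,5,5,5,5]
}}

```text
clock: 14.35
tcp_pos: [0.5126, -0.165, 0.3078]
tcp_rot: [[0.063, 0.998, -0.002], [0.998, -0.063, -0.0], [-0.0, -0.002, -1.0]]
contact_force: [0.3, 0.1, -2.5]
gripper_width: 0.174
grip_force: 59.2
```

```bash
python3 - <<'E'
from h import *
s=sense();print(s["clock"],s["tcp_pos"],s["joint_pos"],s["contact_force"],s["grip_force"])
print(dmove(s["tcp_pos"],[.49,.164,.31],tool(-3.5,0)))
E
```

```text
14.35 [ 0.51264353 -0.16498255  0.30778455] [ 51.78412969  28.32252088 -52.76997157 114.44517066  28.92867537
  51.38162727 -20.1114909 ] [ 0.25669274  0.07229992 -2.49653938] 59.248250126838684
(array([-22.6, 329. ,   2.2]), array([ 0.01, -0.11,  0.12]))
```

Request:
{"name": "step_arm", "arguments": {
  "delta_pos": [
    [-4,30,2],
    [-10,75,2],
    [-14,125,2],
    [-17,175,2],
    [-20,225,2],
    [-22,275,2],
    [-24,310,2],
    [-24,329,2],
    [-24,329,2],
    [-24,329,2],
    [-24,329,2]
  ],
  "dr": [
    [0,0,0],
    [0,0,0],
    [0,0,0],
    [0,0,0],
    [0,0,0],
    [0,0,0],
    [0,0,0],
    [0,0,0],
    [0,0,0],
    [0,0,0],
    [0,0,0]
  ],
  "claw": [5,5,5,5,5,5,5,5,5,5,5]
}}

```text
clock: 15.72
tcp_pos: [0.4903, 0.1624, 0.3103]
tcp_rot: [[0.065, 0.998, -0.001], [0.998, -0.065, -0.0], [-0.0, -0.001, -1.0]]
contact_force: [-0.1, -1.1, -2.1]
gripper_width: 0.176
grip_force: 59.2
```

```bash
python3 - <<'E'
from h import *
s=sense();print(s["clock"],s["tcp_pos"],s["joint_pos"],s["contact_force"],s["grip_force"])
print(dmove(s["tcp_pos"],[.4885,.164,.31],tool(-3.5,0)))
shot("side","s4",(190,120,350,270),3.5);shot("top","t4",(120,120,280,270),3.5)
P=[s["tcp_pos"]-np.array([0,0,.079])]
print("expected disc-top centre in crop px",(proj("side",P)-[190,120])*3.5,(proj("top",P)-[120,120])*3.5)
a,b=cv2.imread("pics/s4.png")[:,:420],cv2.imread("pics/t4.png")[:,:380]
cv2.imwrite("pics/st4.png",np.hstack([a,b]))
E
```

```text
15.725 [0.49027561 0.16240831 0.31029693] [ 16.87103745  26.47014122 -53.54767239 116.89728246  27.81723744
  50.1745801  -56.03395606] [-0.1234923  -1.06980738 -2.0759972 ] 59.24474000930786
(array([-1.8,  1.6, -0.3]), array([ 0.03, -0.05,  0.24]))
expected disc-top centre in crop px [[246.23766385 346.8687444 ]] [[197.48683779 331.57460571]]
```

View pics/st4.png

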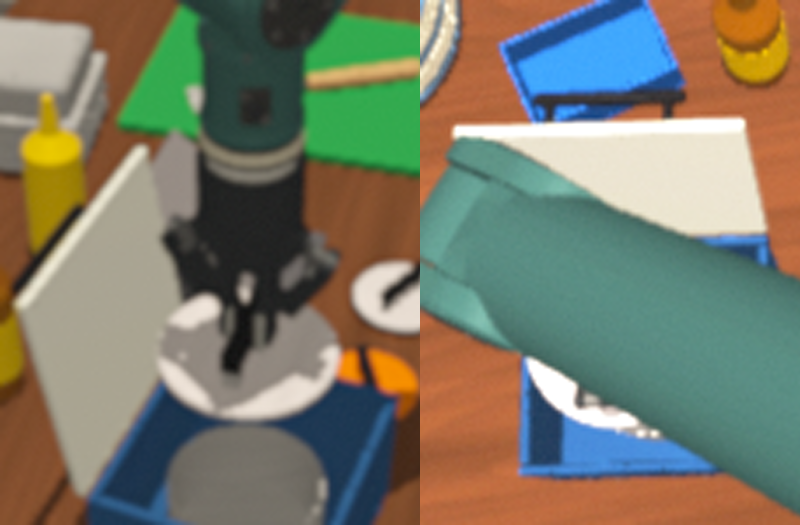

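The side half shows the cover held level above the pot, with the disc spanning x 157–342 and its bottom edge at y 420. The top half shows it mostly hidden by the arm, left edge at (525,365) and bottom at about (630,437). I'll check those edges against the expected pose.

```bash
python3 - <<'E'
from h import *
np.set_printoptions(precision=2,suppress=True)
from scipy.optimize import least_squares
a=np.linspace(0,2*np.pi,360)
def disc(c,r=.068): return np.r_[[c+[r*np.cos(t),r*np.sin(t),0] for t in a],[c+[r*np.cos(t),r*np.sin(t),-.006] for t in a]]
def pred(c):
    p=(proj("side",disc(c))-[190,120]+.5)*3.5-.5; q=(proj("top",disc(c))-[120,120]+.5)*3.5-.5
    return np.array([p[:,0].min(),p[:,0].max(),p[:,1].max(),q[:,0].min(),q[:,1].max()])
c0=np.array([.4903,.1624,.3103-.079])
ob=np.array([157,342,420,103,437])
print(pred(c0),ob)
r=least_squares(lambda c:pred(c)-ob,c0);print((r.x-c0)*1000,r.fun)
# hypothesised tilt about handle axis: print bottom row sensitivity
E
```

```text
[156.53 338.37 420.3  105.4  427.21] [157 342 420 103 437]
[-3.84  2.33  2.91] [ 3.47  1.02  0.83 -1.27 -4.24]
```

```bash
python3 - <<'E'
from h import *
np.set_printoptions(precision=2,suppress=True)
from scipy.optimize import least_squares
a=np.linspace(0,2*np.pi,360)
ring=lambda x,y,z,r: np.c_[x+r*np.cos(a),y+r*np.sin(a),0*a+z]
s2=lambda x,y: sc((x,y),195,140,3.5); t2=lambda x,y: sc((x,y),120,110,3.8)
ob=np.r_[s2(147,352),s2(309,0)[0], t2(165,346),t2(337,515)]
sg=np.array([-1,-1,1,-1,-1,1,1])
def f(p,body):
    P=ring(p[0],p[1],.083,.064); Q=np.r_[P,ring(p[0],p[1],.03,.064)] if body else P
    s=proj("side",P);t=proj("top",Q)
    return np.r_[s.min(0),s[:,0].max(),t.min(0),t.max(0)]+sg*p[2]-ob
for b in(0,1):
    r=least_squares(f,[.488,.164,.5],args=(b,),x_scale=[.01,.01,1]);print("pot",r.x*[1000,1000,1],r.fun)
ob4=np.r_[sc((157,0),190,120,3.5)[0],sc((342,420),190,120,3.5),sc((103,437),120,120,3.5)]
def g(p):
    P=np.r_[ring(p[0],p[1],.2313,.068),ring(p[0],p[1],.2253,.068)];s=proj("side",P);t=proj("top",P)
    return np.r_[s[:,0].min(),s.max(0),t[:,0].min(),t[:,1].max()]+np.array([-1,1,1,-1,1])*p[2]-ob4
r=least_squares(g,[.488,.164,.5],x_scale=[.01,.01,1]);print("cover",r.x*[1000,1000,1],r.fun)
E
```

```text
pot [488.43 164.66   0.65] [ 0.27 -0.18  0.28  0.03 -0.34 -0.38 -0.13]
pot [489.3  166.23   0.26] [ 0.2   0.53 -0.53 -0.14 -0.15  0.63  0.33]
cover [487.56 162.07   0.67] [ 0.23  0.69  0.87  0.26 -1.07]
```

Request:
{"name": "step_arm", "arguments": {
  "delta_pos": [
    [-0.6,2.4,-30],
    [-0.6,2.4,-60],
    [-0.6,2.4,-90],
    [-0.6,2.4,-110],
    [-0.6,2.4,-120],
    [-0.6,2.4,-124],
    [-0.6,2.4,-127],
    [-0.6,2.4,-130],
    [-0.6,2.4,-130]
  ],
  "dr": [
    [0,0,0],
    [0,0,0],
    [0,0,0],
    [0,0,0],
    [0,0,0],
    [0,0,0],
    [0,0,0],
    [0,0,0],
    [0,0,0]
  ],
  "claw": [5,5,5,5,5,5,5,5,5]
}}

```text
clock: 16.95
tcp_pos: [0.4899, 0.1665, 0.181]
tcp_rot: [[0.063, 0.998, 0.0], [0.998, -0.063, 0.001], [0.001, 0.0, -1.0]]
contact_force: [0.3, 0.3, -2.2]
gripper_width: 0.177
grip_force: 59.2
```

Request:
{"name": "step_arm", "arguments": {
  "delta_pos": [
    [0,0,-2],
    [0,0,-3],
    [0,0,-4],
    [0,0,-4]
  ],
  "dr": [
    [0,0,0],
    [0,0,0],
    [0,0,0],
    [0,0,0]
  ],
  "claw": [5,5,5,5]
}}

```text
clock: 17.45
tcp_pos: [0.4897, 0.1665, 0.1767]
tcp_rot: [[0.063, 0.998, -0.0], [0.998, -0.063, 0.001], [0.001, -0.001, -1.0]]
contact_force: [0.5, 0.2, -2.3]
gripper_width: 0.175
grip_force: 59.2
```

Request:
{"name": "step_arm", "arguments": {
  "delta_pos": [
    [0,-1.2,-1],
    [0,-1.2,-2],
    [0,-1.2,-3],
    [0,-1.2,-4],
    [0,-1.2,-4]
  ],
  "dr": [
    [0,0,0],
    [0,0,0],
    [0,0,0],
    [0,0,0],
    [0,0,0]
  ],
  "claw": [5,5,5,5,5]
}}

```text
clock: 18.08
tcp_pos: [0.4897, 0.1653, 0.1727]
tcp_rot: [[0.063, 0.998, -0.0], [0.998, -0.063, 0.001], [0.001, -0.001, -1.0]]
contact_force: [0.3, 0.1, -2.6]
gripper_width: 0.182
grip_force: 59.2
```

Request:
{"name": "step_arm", "arguments": {
  "delta_pos": [
    [0,0,-1],
    [0,0,-2],
    [0,0,-2]
  ],
  "dr": [
    [0,0,0],
    [0,0,0],
    [0,0,0]
  ],
  "claw": [5,5,5]
}}

```text
clock: 18.45
tcp_pos: [0.4897, 0.1653, 0.1707]
tcp_rot: [[0.063, 0.998, -0.001], [0.998, -0.063, 0.001], [0.001, -0.001, -1.0]]
contact_force: [0.6, -0.2, -2.2]
gripper_width: 0.174
grip_force: 59.2
```

Request:
{"name": "step_arm", "arguments": {
  "delta_pos": [
    [0,0,-0.7],
    [0,0,-1.4],
    [0,0,-2],
    [0,0,-2]
  ],
  "dr": [
    [0,0,0],
    [0,0,0],
    [0,0,0],
    [0,0,0]
  ],
  "claw": [5,5,5,5]
}}

```text
clock: 18.95
tcp_pos: [0.4897, 0.1654, 0.1691]
tcp_rot: [[0.063, 0.998, -0.0], [0.998, -0.063, 0.001], [0.001, -0.0, -1.0]]
contact_force: [-0.7, -1.2, 4.0]
gripper_width: 0.174
grip_force: 60.1
```

Request:
{"name": "step_arm", "arguments": {
  "delta_pos": [
    [0,0,-0.7],
    [0,0,-0.7]
  ],
  "dr": [
    [0,0,0],
    [0,0,0]
  ],
  "claw": [5,5]
}}

```text
clock: 19.2
tcp_pos: [0.4897, 0.1654, 0.1691]
tcp_rot: [[0.063, 0.998, 0.0], [0.998, -0.063, -0.0], [-0.0, 0.001, -1.0]]
contact_force: [-2.2, -1.2, 11.3]
gripper_width: 0.175
grip_force: 61.1
```

Firm contact at the height expected for a seated cover. Releasing and backing straight up, then clearing the view.

Request:
{"name": "step_arm", "arguments": {
  "delta_pos": [
    [0,0,0.7],
    [0,0,0.7],
    [0,0,0.7],
    [0,0,0.7],
    [0,0,0.7],
    [0,0,20],
    [0,0,60],
    [0,0,120],
    [0,-30,160],
    [0,-90,170],
    [0,-150,170],
    [0,-210,170],
    [0,-270,170],
    [0,-320,170],
    [0,-320,170],
    [0,-320,170]
  ],
  "dr": [
    [0,0,0],
    [0,0,0],
    [0,0,0],
    [0,0,0],
    [0,0,0],
    [0,0,0],
    [0,0,0],
    [0,0,0],
    [0,0,0],
    [0,0,0],
    [0,0,0],
    [0,0,0],
    [0,0,0],
    [0,0,0],
    [0,0,0],
    [0,0,0]
  ],
  "claw": [5,45,45,45,45,45,45,45,45,45,45,45,45,45,45,45]
}}

```text
clock: 21.2
tcp_pos: [0.4896, -0.1541, 0.338]
tcp_rot: [[0.063, 0.998, -0.0], [0.998, -0.063, 0.002], [0.002, -0.0, -1.0]]
contact_force: [0.3, 0.7, -0.1]
gripper_width: 0.527
grip_force: 0.0
```

```bash
python3 - <<'E'
from h import *
shot("side","s5",(195,160,320,310),3.4);shot("top","t5",(130,140,240,260),4.25)
a,b=cv2.imread("pics/s5.png"),cv2.imread("pics/t5.png")
h=min(a.shape[0],b.shape[0]);print(a.shape,b.shape)
cv2.imwrite("pics/st5.png",np.hstack([a[:h,:400],b[:h,:400]]))
s=sense();print(s["clock"],s["tcp_pos"],s["contact_force"],s["grip_force"])
E
```

```text
(510, 425, 3) (510, 468, 3)
21.3 [ 0.48979522 -0.15287786  0.33823109] [0.25599128 0.09705775 0.86245399] 0.0
```

View pics/st5.png

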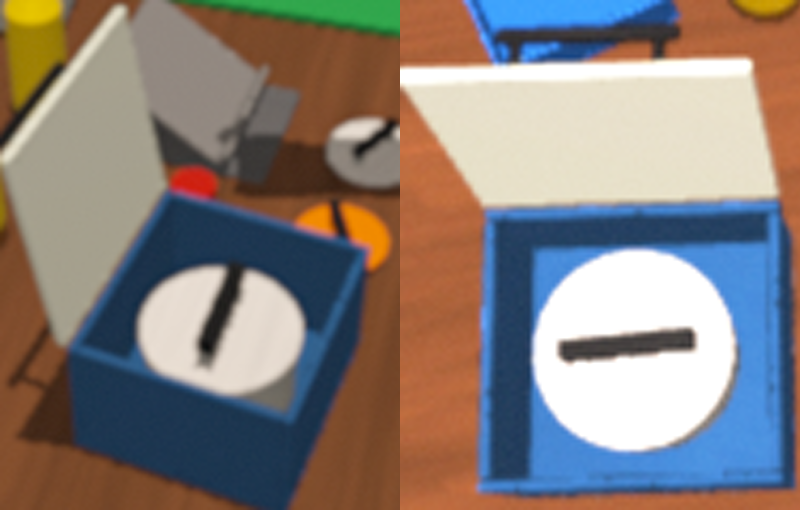

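The side half shows the cover level on the pot, spanning x 136–305, y 264–396. In the top half it is centred at about (634,350), with the lid open. One numeric check of height and tilt.

```bash
python3 - <<'E'
from h import *
np.set_printoptions(precision=2,suppress=True)
from scipy.optimize import least_squares
a=np.linspace(0,2*np.pi,360)
def f(p):
    R=Ro.from_rotvec([p[4]*.1,p[5]*.1,0]).as_matrix()
    P=np.r_[np.c_[.068*np.cos(a),.068*np.sin(a),0*a],np.c_[.068*np.cos(a),.068*np.sin(a),0*a-.006]]@R.T+p[:3]*.1
    s=proj("side",P);t=proj("top",P)
    return np.r_[s.min(0)-p[3],s.max(0)+p[3],t.min(0)-p[3],t.max(0)+p[3]]-ob
ob=np.r_[sc((136,264),195,160,3.4),sc((305,396),195,160,3.4),sc((132,249),130,140,4.25),sc((337,452),130,140,4.25)]
r=least_squares(lambda q:f(np.r_[q,0,0]),[4.9,1.65,.89,.5]);print("level",r.x[:3]*100,r.x[3],r.fun)
r=least_squares(f,[4.9,1.65,.89,.5,0,0]);print("tilt",r.x[:3]*100,r.x[3],r.x[4:]*.1,r.fun)
E
```

```text
level [489.76 165.43  92.1 ] 0.6186714700425029 [ 0.28 -0.24 -0.12  0.25  0.04 -0.1  -0.08 -0.06]
tilt [490.14 165.36  91.97] 0.7641585678386396 [0.01 0.07] [ 0.1  -0.01 -0.04  0.03 -0.09 -0.01  0.07 -0.05]
```

```bash
python3 - <<'E'
from h import *
c=np.array([.4900,.1654,.091]);psi=np.radians(-3.5);y=np.array([-np.sin(psi),np.cos(psi),0])*.046;x=np.array([np.cos(psi),np.sin(psi),0])*.008
for nm,tb in(("level",0),("tilt+",.07),("tilt-",-.07)):
    R=Ro.from_rotvec([0,tb,0]).as_matrix()
    P=[c+R@(np.array([0,0,h])+i*x+j*y) for h in(.016,.034) for i in(-1,1) for j in(-1,1)]
    q=(proj("top",P)-[130,140]+.5)*4.25-.5; s=(proj("side",P)-[195,160]+.5)*3.4-.5
    print(nm,q.min(0)+[400,0],q.max(0)+[400,0],s.min(0),s.max(0))
im=cv2.imread("pics/t5_raw.png")[140:260,130:240];g=cv2.resize(im,None,fx=4.25,fy=4.25,interpolation=3).max(2)[260:430,140:310]<125
v,u=np.nonzero(g);print("seen top",u.min()+540,v.min()+260,u.max()+540,v.max()+260)
E
```

```text
level [555.77226002 323.47205528] [698.81318398 364.369156  ] [193.8902787  257.17870263] [246.69967541 356.44065791]
tilt+ [555.63268267 320.09538232] [698.44253459 362.66680117] [191.04918717 257.0209389 ] [244.88126836 355.89741886]
tilt- [555.97669143 326.92499455] [699.18816046 366.04690931] [195.26786954 257.47955557] [249.39856159 357.04096646]
seen top 561 331 692 360
```

The handle's position agrees with a level cover, so I'm handing in.

```bash
python3 -c "
from plant import ctrl
print(ctrl.hand_in())"
```

```text
the job is handed in; nothing more can be done
None
```

I handed the job in: the lid stands open on its stop, the cover looks seated and level on the pot in the box, and I touched nothing else on the table; no verdict came back.

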